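# Sweep the squeezed lemon halves off the board into the scrap tray

### The job

Sweep the three squeezed lemon halves along the chopping board with the fingertips, over its open end and down into the white scrap tray, so that all three end up lying in the tray. Only push them: do not grip, lift or press down on them, and do not knock them off the sides. Leave the squeezer and the ramekin on the board, and the tumblers, jug and strainer around it, where they stand.

Things in the scene. Friction and masses are not known exactly. Their poses are not given: they have to be found in the camera images.
- board: bamboo chopping board, fixed (heavy, on rubber feet): flat top 300 mm (board x) by 380 mm (board y), no rim, its top 62 mm above the ledge. Origin: at the level of the ledge, on the board's long centre line, 100 mm from its tray end and 280 mm from its other end; z up. Its -y end is the open end, where the scrap tray is drawn out
- board_edge (a point): middle of the board's top edge at the tray end, 100 mm from the board's origin along board -y, at the height of the board top; axes as the board's. Beyond this edge things drop into the tray
- tray (a point): white plastic scrap tray drawn out from under the board's -y end and fixed to it: centre of its inner floor, axes as the board's. Inside 256 mm (x) by 150 mm (y), 35 mm deep; the rim is 40 mm above the ledge, 22 mm below the board top; the near wall is tucked 10 mm under the board's edge, the far wall stands 146 mm beyond the edge; a pull sticks out 16 mm further
- half1_center (a point): half of a squeezed lemon, yellow dome lying cut side down on the board: round, 54 mm across at the foot (upright flank up to 10 mm high), 30 mm tall, about 45 g, slides when pushed. The point is its centre, half-way up (15 mm above the board top while it lies there)
- half2_center (a point): half of a squeezed lemon, yellow dome lying cut side down on the board: round, 54 mm across at the foot (upright flank up to 10 mm high), 30 mm tall, about 45 g, slides when pushed. The point is its centre, half-way up (15 mm above the board top while it lies there)
- half3_center (a point): half of a squeezed lemon, yellow dome lying cut side down on the board: round, 54 mm across at the foot (upright flank up to 10 mm high), 30 mm tall, about 45 g, slides when pushed. The point is its centre, half-way up (15 mm above the board top while it lies there)
- half1: the same lemon half; origin at the centre of its cut face
- half2: the same lemon half; origin at the centre of its cut face
- half3: the same lemon half; origin at the centre of its cut face
- squeezer: red plastic citrus squeezer standing on the board, behind the lemon halves seen from the tray: dish 104 mm across with a spout and a thumb tab (up to 71 mm from the centre), ribbed cone, 57 mm high; origin at the centre of its foot. Leave it
- ramekin: white ceramic ramekin standing on the board beside the squeezer, 79 mm across, 43 mm high; origin at the centre of its foot. Leave it
- jug: empty blue ceramic jug on the ledge between board and dish rack, 108 mm across, 157 mm high, handle to its +y (92 mm from the centre); origin at the centre of its foot. Leave it
- strainer: round steel strainer standing on the ledge at the right, 190 mm across (hinge and lug up to 108 mm from the centre), 90 mm high, wire handle folded over its mouth; origin at the centre of its foot. Leave it
- tumbler1: glass tumbler upside down in a slot of the fixed steel wire dish rack at the left of the ledge (400 by 290 mm, 121 mm high), 74 mm across, 92 mm high; origin at the centre of its rim, which rests on the rack 30 mm above the ledge. Leave it
- tumbler2: glass tumbler upside down in a slot of the fixed steel wire dish rack at the left of the ledge (400 by 290 mm, 121 mm high), 74 mm across, 92 mm high; origin at the centre of its rim, which rests on the rack 30 mm above the ledge. Leave it
- tumbler3: glass tumbler upside down in a slot of the fixed steel wire dish rack at the left of the ledge (400 by 290 mm, 121 mm high), 74 mm across, 92 mm high; origin at the centre of its rim, which rests on the rack 30 mm above the ledge. Leave it
Things that resemble listed ones, but are neither listed nor needed, are in the scene too. What is shaped like the half3 but blue or red is not meant.

How it is judged:
By the outcome, as a careful person would: the job done as asked, in the order asked, and still so for the second after the job is handed in, with the robot touching nothing.
It also fails if it takes over 56 s, if anything falls off the work surface, if the arm or the gripper's body presses on something with over 40 N, if the wrist force passes 120 N, or if a joint passes its speed limit or range.

### The arm

A 6-joint arm with a two-finger parallel gripper is mounted at the origin on the work surface. World frame = base frame: x ahead of the robot, y to its left, z up, the work surface at z = 0. Lengths are in m, angles in rad, forces in N, time in s.
With the tool pointing down it reaches from about 0.3 to 0.775 m from the base axis. Payload 14.6 kg.
Tool frame: the origin (TCP) lies at the very end of the fingers, on their centre line; the grasp point (between the pads) lies 19 mm behind it; y points along the fingers, z is the direction in which the jaws open and shut, and the axes are right-handed (so a half turn about y gives the same grasp; the last joint's range is limited). The gripper opens to 94 mm and grips with 3 to 60 N. Pads are 16 mm wide; open, the fingers measure 119 mm over their backs; the gripper's body (75 mm by 177 mm) begins 78 mm behind the grasp point.
Start: joints at [-0.067, 0.3, 1.521, -0, 1.321, -0.067], TCP at [0.55, -0, 0.205] pointing down, gripper open.
Joint ranges: [-3.03, 3.03], [-0.79, 2.21], [0.23, 2.52], [-1.04, 4.18], [0, 3.07], [-2.55, 2.55]. Speed limits (rad/s): [2.22, 2.22, 2.57, 3.14, 3.14, 3.14].

### API

Orientations are given as [roll, pitch, yaw] about the fixed x, y, z axes, in that order (R = Rz(yaw) Ry(pitch) Rx(roll)).
In Python, from station import get_obs, camera, job gives the robot as it stands.
- The arm moves only by the tool step_arm, never from a script. Its argument "targets" is a list of rows, each a list of 6 numbers: the shift along the tool's x, y, z in mm, then the turn, a rotation vector about the tool's x, y, z in degrees. In form: [[dx, dy, dz, rx, ry, rz], ...]. A call has 1 to 12 rows; each row shifts and turns the commanded pose from where the row before left it, along the tool's axes as they then stand; what a row does not reach is not made up. A row lasts 1/8 s, in which the tool goes at most 62.5 mm and 10.7 degrees, less where a joint would pass 70% of its speed; a pose out of reach is approached as far as the arm can. A call is refused whole if a number of a shift passes 62.5 or a number of a turn 10.7, either way. A call with a gripper value outside its range is refused whole. "gripper" is the opening, from -1 (shut) to 1 (fully open), set as the call begins (left out, the last holds). The fingers move at their own pace and stop on an object; "squeeze" is the grip in N (left out, the last holds). Time passes only in rows, so rows that do not move let the fingers close. It gives the time, the measured TCP pose, the force and the opening at its end, in the units of the state.
- get_obs(): the state, without advancing time (a new reading comes with each control period).
- camera(name): name is "scene" or "side" or "wrist"; returns a dict with "pixels" (420x560x3 uint8, red, green, blue), "intrinsics" (3x3 intrinsics, pixels), "R" (3x3) and "t" (3): a world point X has camera coordinates R X + t; the wrist camera has in their place "tool_from_camera" (4x4, takes a point from camera to tool coordinates, whose origin is the TCP and whose axes are the tool frame's). Camera axes: x right, y down, z forward; pixel columns grow to the right and rows downward; lengths in m; the calibration is good to about 2 mm. A picture is of the moment at which its call begins: read the wrist's pose just before it. There is no depth.
- job.hand_in(): hands the job in, once; it reports no verdict.
The state is a dict: "time_s": time; "qpos": joint angles; "joint_vel": joint speeds; "tau": joint torques, N m; "ee_pos": TCP position; "eef_rot": TCP orientation; "force": force on the tool from outside, world axes, zero at the start; "moment": the same for the moment, N m; "grip_width": finger opening in m.
Only numpy, scipy, OpenCV 4.12 (cv2) and the standard library are available. Lean on these libraries where they do the work, as an engineer would, in place of code of your own. Each camera call takes 0.05 s, during which the arm holds its last target.

## Working session

There is one attempt and no reset: what is moved stays moved. The work goes in short steps, Python scripts to look and compute and a tool call to move; the robot and the scene stay as the last step left them, time stands still between calls to the robot, and variables do not carry over. Pictures are saved under pics/ and viewed, and the job is handed in when it is done.

Besides the shell and the picture viewer there is one more tool, called after "Emit:" in YAML: its name, and indented under it one key for each argument. step_arm: Moves the arm, as the interface text tells. Its arguments: {"type":"object","properties":{"targets":{"type":"array","items":{"type":"array","items":{"type":"number"}}},"gripper":{"type":"number"},"squeeze":{"type":"number"}},"required":["targets"]}

```bash
mkdir -p pics; ls; python3 - <<'E'
from station import get_obs,camera,job
import cv2,numpy as np,pickle
o=get_obs();print(o['time_s'],o['ee_pos'],o['eef_rot'],o['grip_width'])
d={}
for n in ['scene','side','wrist']:
    c=camera(n);d[n]=c
    cv2.imwrite(f'pics/{n}0.png',c['pixels'][:,:,::-1])
    print(n,{k:np.round(v,3).tolist() for k,v in c.items() if k!='pixels'})
pickle.dump(d,open('cam0.pkl','wb'))
E
```

```text
pics
0.0 [5.49721369e-01 1.51251535e-05 2.04877665e-01] [-1.57197664e+00  5.93790186e-05 -1.57078441e+00] 0.09409189502486767
scene {'intrinsics': [[460.109, 0.0, 272.641], [0.0, 460.109, 209.359], [0.0, 0.0, 1.0]], 'R': [[0.362, 0.932, 0.013], [0.751, -0.284, -0.596], [-0.552, 0.225, -0.803]], 't': [-0.153, -0.359, 1.747]}
side {'intrinsics': [[445.986, 0.0, 274.074], [0.0, 445.986, 204.469], [0.0, 0.0, 1.0]], 'R': [[-0.994, -0.11, 0.008], [-0.084, 0.706, -0.703], [0.072, -0.699, -0.711]], 't': [0.522, 0.094, 1.435]}
wrist {'intrinsics': [[296.206, 0.0, 281.77], [0.0, 296.206, 208.785], [0.0, 0.0, 1.0]], 'tool_from_camera': [[0.0, 0.972, 0.236, -0.069], [-0.0, -0.236, 0.972, -0.18], [1.0, -0.0, 0.0, 0.0], [0.0, 0.0, 0.0, 1.0]]}
```

View pics/scene0.png

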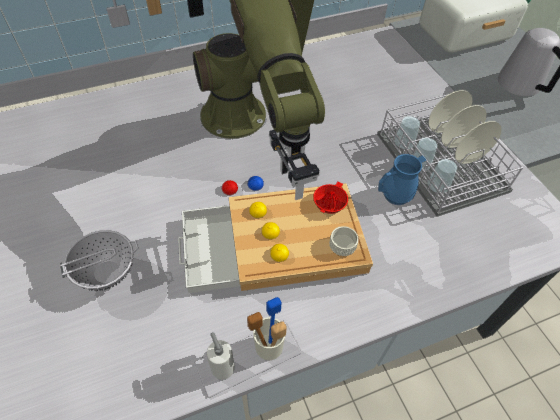

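View pics/side0.png

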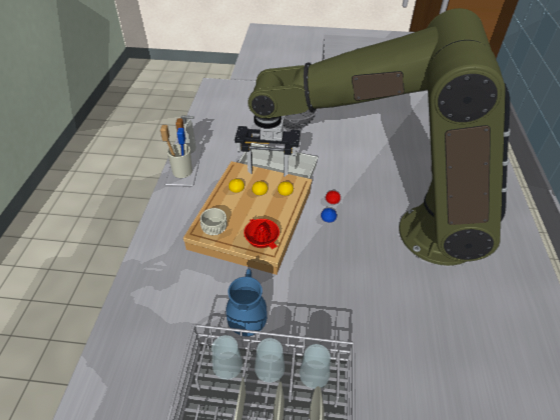

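View pics/wrist0.png

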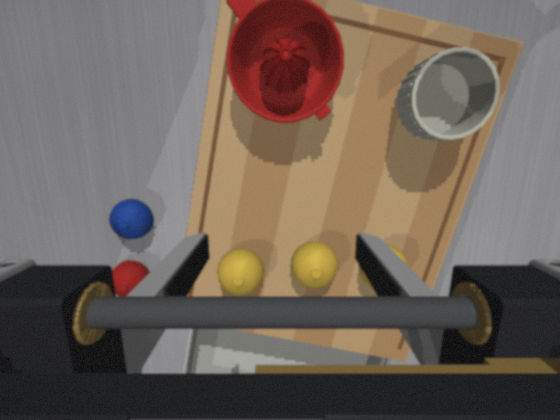

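Candidates: yellow domes at scene (258,210), (271,231) and (280,253) are on the board, so they match. The red (230,187) and blue (256,183) ones lie off the board and are decoys. Next I'll take close crops.

```bash
python3 - <<'E'
import cv2,pickle
d=pickle.load(open('cam0.pkl','rb'))
s=d['scene']['pixels'][170:300,170:380,::-1]; cv2.imwrite('pics/s_c.png',cv2.resize(s,None,fx=3.8,fy=3.8,interpolation=cv2.INTER_CUBIC))
s=d['side']['pixels'][140:280,170:350,::-1]; cv2.imwrite('pics/d_c.png',cv2.resize(s,None,fx=4,fy=4,interpolation=cv2.INTER_CUBIC))
E
```

```text
(no output)
```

View pics/s_c.png

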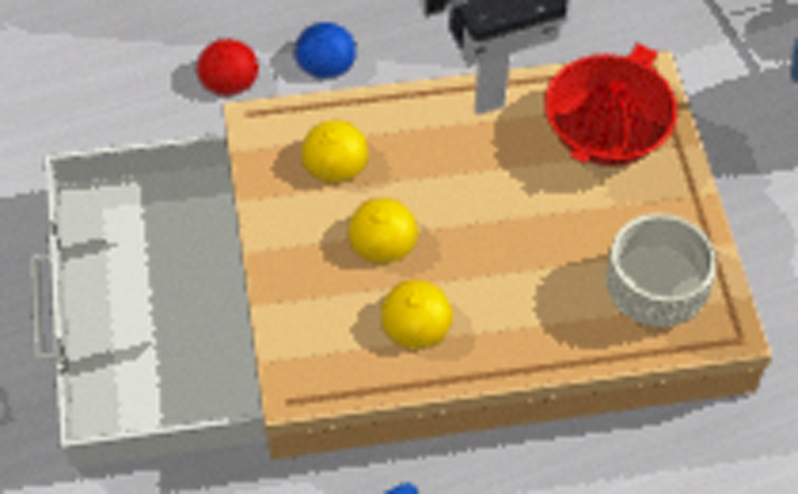

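View pics/d_c.png

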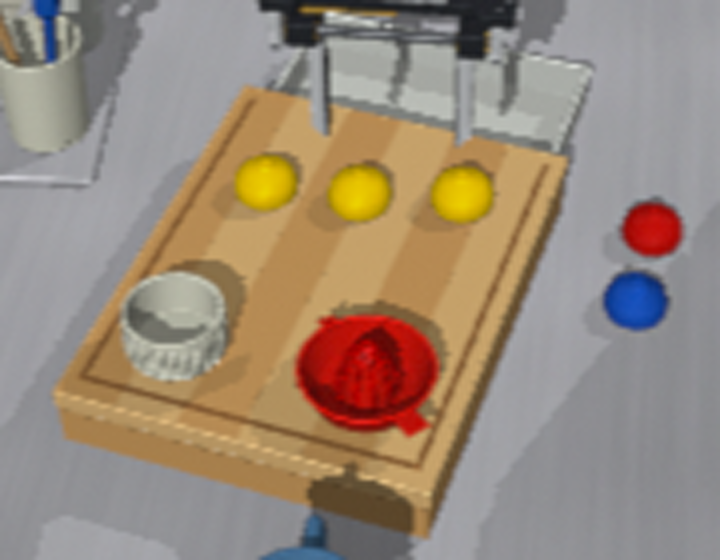

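```bash
cat > h.py <<'E'
import numpy as np,cv2,pickle
from scipy.optimize import least_squares
def proj(c,X):
    p=np.asarray(X)@c['R'].T+c['t']; p=p@c['intrinsics'].T; return p[...,:2]/p[...,2:]
def yellow(c,n=3):
    h=cv2.cvtColor(c['pixels'],cv2.COLOR_RGB2HSV); m=cv2.inRange(h,(23,170,90),(34,255,255))
    k,l,st,ce=cv2.connectedComponentsWithStats(m); 
    return [(ce[i].round(1).tolist(),int(st[i,4]),st[i,:4].tolist()) for i in range(1,k) if st[i,4]>40]
def ray(c,uv,z):
    d=np.linalg.inv(c['intrinsics'])@np.r_[uv,1]; d=c['R'].T@d; o=-c['R'].T@c['t']; return o+d*(z-o[2])/d[2]
E
python3 - <<'E'
from h import *
d=pickle.load(open('cam0.pkl','rb'))
loc=np.array([[-.15,-.1],[.15,-.1],[-.15,.28],[.15,.28]])
S=np.array([[229.2,197.1],[240,281.8],[348.4,183.7],[372.6,263.9]])
D=np.array([[312,179.2],[231.2,162],[278,264.2],[183.7,238.7]])
for n,P in(('scene',S),('side',D)):
    for p in P: print(n,ray(d[n],p,.062).round(3))
# which local ordering? near-robot = ?
def W(p,L): c,s=np.cos(p[2]),np.sin(p[2]); L=np.atleast_2d(L); return np.c_[p[0]+c*L[:,0]-s*L[:,1],p[1]+s*L[:,0]+c*L[:,1],np.full(len(L),.062)]
f=lambda p:np.r_[(proj(d['scene'],W(p,loc))-S).ravel(),(proj(d['side'],W(p,loc))-D).ravel()]
r=least_squares(f,[.55,0,0]);print(r.x,r.fun.round(1))
p=r.x
for n in('scene','side'):
    for ce,a,bb in yellow(d[n]):
        X=ray(d[n],ce,.062+.014); c,s=np.cos(p[2]),np.sin(p[2]); dx=X[:2]-p[:2]
        print(n,ce,a,bb,X.round(3),'board',(c*dx[0]+s*dx[1]).round(3),(-s*dx[0]+c*dx[1]).round(3))
E
```

```text
scene [ 0.422 -0.145  0.062]
scene [ 0.712 -0.209  0.062]
scene [0.504 0.228 0.062]
scene [0.791 0.158 0.062]
side [ 0.412 -0.145  0.062]
side [ 0.702 -0.202  0.062]
side [0.489 0.227 0.062]
side [0.779 0.165 0.062]
[ 0.58178878 -0.07900188 -0.21235782] [-0.7 -1.8 -0.4 -1.4 -1.7 -2.1  0.8 -1.7 -0.7 -0.  -1.3 -1.2 -1.6 -0.2
 -2.5 -0.8]
scene [257.8, 209.4] 222 [249, 202, 18, 16] [ 0.508 -0.082  0.076] board -0.072 -0.018
scene [270.3, 230.2] 244 [262, 222, 18, 17] [ 0.591 -0.074  0.076] board 0.008 0.007
scene [279.1, 252.3] 264 [270, 244, 19, 18] [ 0.67  -0.078  0.076] board 0.086 0.02
side [235.9, 185.3] 172 [229, 179, 15, 14] [ 0.661 -0.07   0.076] board 0.075 0.026
side [259.4, 187.9] 175 [252, 181, 16, 14] [ 0.582 -0.066  0.076] board -0.002 0.012
side [285.1, 188.2] 171 [278, 182, 15, 14] [ 0.498 -0.075  0.076] board -0.083 -0.014
```

```bash
python3 - <<'E'
from h import *
d=pickle.load(open('cam0.pkl','rb'))
loc=np.array([[-.15,-.1],[.15,-.1],[-.15,.28],[.15,.28]])
S=np.array([[229.2,197.1],[240,281.8],[348.4,183.7],[372.6,263.9]])
D=np.array([[312,179.2],[231.2,162],[278,264.2],[183.7,238.7]])
def W(p,L,h): c,s=np.cos(p[2]),np.sin(p[2]); L=np.atleast_2d(L); return np.c_[p[0]+c*L[:,0]-s*L[:,1],p[1]+s*L[:,0]+c*L[:,1],np.full(len(L),h)]
f=lambda p:np.r_[(proj(d['scene'],W(p,loc,p[3]))-S).ravel(),(proj(d['side'],W(p,loc,p[3]))-D).ravel()]
r=least_squares(f,[.55,0,0,.06]);print(r.x.round(4),r.fun.round(1))
for n in('scene','side'): print(n,(-d[n]['R'].T@d[n]['t']).round(3))
# triangulate halves
a=[x[0] for x in yellow(d['scene'])]; b=[x[0] for x in yellow(d['side'])][::-1]
for u,v in zip(a,b):
    q=least_squares(lambda X:np.r_[proj(d['scene'],X)-u,proj(d['side'],X)-v],[.58,-.08,.07]);print(q.x.round(4),q.fun.round(2))
# wrist: pose
w=d['wrist'];print([ (x[0],x[1],x[2]) for x in yellow(w)])
E
```

```text
[ 0.5806 -0.0798 -0.213   0.0556] [-0.9 -0.7 -0.7 -0.6 -2.3 -1.  -0.1 -0.8 -0.4  1.3 -0.8  0.1 -1.3  1.
 -1.8  0.4]
scene [ 1.289 -0.353  1.191]
side [0.423 0.995 1.083]
[ 0.5001 -0.0808  0.0685] [-0.46 -0.46 -0.59  0.41]
[ 0.5848 -0.0725  0.0683] [-0.42 -0.4  -0.55  0.35]
[ 0.6644 -0.0762  0.068 ] [-0.4  -0.36 -0.54  0.32]
[]
```

```bash
python3 - <<'E'
from h import *
d=pickle.load(open('cam0.pkl','rb'))
for x in(.5,.55,.6): print(x,[proj(d[n],[x,0,.205]).round(1) for n in('scene','side')])
h=cv2.cvtColor(d['wrist']['pixels'],cv2.COLOR_RGB2HSV);print(h[270,240],h[265,315],h[150,320])
w=d['wrist'];T=w['tool_from_camera']
Rt=np.array([[0,0,1],[-1,0,0],[0,-1,0.]]) # cols tool x,y,z in world
def wr(u,v,z,tcp=np.array([.5497,0,.2049])):
    q=T[:3,:3]@np.linalg.inv(w['intrinsics'])@np.r_[u,v,1]; q=Rt@q; o=tcp+Rt@T[:3,3]; return o+q*(z-o[2])/q[2]
m=cv2.inRange(h,(20,100,60),(36,255,255));k,l,st,ce=cv2.connectedComponentsWithStats(m)
for i in range(1,k):
    if st[i,4]>200:print(ce[i].round(1),st[i],wr(*ce[i],.075).round(4))
for p in [(222,5),(521,42),(187,322),(408,358)]: print(p,wr(*p,.062).round(4),wr(*p,.056).round(4))
E
```

```text
0.5 [array([283.4, 172.2]), array([283.1, 173.7])]
0.55 [array([290.1, 184.9]), array([266.4, 172.3])]
0.6 [array([297.2, 198.2]), array([249.8, 171. ])]
[ 24 158 204] [ 23 156 206] [ 17  90 133]
[313.9 264.3] [ 291  241   47   48 1781] [ 0.5861 -0.0705  0.075 ]
[240.  271.4] [ 217  248   47   48 1759] [ 0.5025 -0.0792  0.075 ]
[ 87.  313.6] [ 72 282  38  63 627] [ 0.3208 -0.133   0.075 ]
[512.3 366.1] [466 358  93  16 601] [ 0.8345 -0.2063  0.075 ]
[373.7 369.1] [339 365  73   9 290] [ 0.6636 -0.2105  0.075 ]
[439.8 368.8] [411 364  55  10 230] [ 0.7454 -0.2101  0.075 ]
(222, 5) [0.4925 0.1919 0.062 ] [0.4915 0.1942 0.056 ]
(521, 42) [0.7857 0.1597 0.062 ] [0.7901 0.1614 0.056 ]
(187, 322) [ 0.4328 -0.1532  0.062 ] [ 0.4307 -0.1573  0.056 ]
(408, 358) [ 0.711  -0.2055  0.062 ] [ 0.714  -0.2106  0.056 ]
```

Emit:
step_arm:
  targets:
    - [0,0,0,0,4,0]
    - [0,0,0,0,4,0]
    - [0,0,0,0,4.2,0]
    - [10,0,-15,0,0,0]
    - [10,0,-14,0,0,0]
    - [0,30,0,0,0,0]
    - [0,30,0,0,0,0]
    - [0,30,0,0,0,0]
    - [0,15,0,0,0,0]
    - [0,0,0,0,0,0]
  gripper: -0.36

```text
time_s: 1.4
ee_pos: [0.5172, -0.0134, 0.1]
eef_rot: [-1.572, -0.0, -1.784]
force: [-0.4, -0.3, -0.0]
grip_width: 0.03
```

```bash
cat > look.py <<'E'
import sys
from h import *
from station import get_obs,camera
from scipy.spatial.transform import Rotation
k=sys.argv[1]
B=np.array([.5815,-.079]);yw=-.2125
def board(X): c,s=np.cos(yw),np.sin(yw);d=np.asarray(X)[:2]-B;return np.array([c*d[0]+s*d[1],-s*d[0]+c*d[1]]).round(4)
o=get_obs();print(o['time_s'],o['ee_pos'].round(4),'tcp board',board(o['ee_pos']),o['grip_width'],o['force'].round(1))
Rt=Rotation.from_euler('xyz',o['eef_rot']).as_matrix()
w=camera('wrist');T=w['tool_from_camera']
def wr(uv,z):
    q=Rt@T[:3,:3]@np.linalg.inv(w['intrinsics'])@np.r_[uv,1];oo=o['ee_pos']+Rt@T[:3,3];return oo+q*(z-oo[2])/q[2]
h=cv2.cvtColor(w['pixels'],cv2.COLOR_RGB2HSV);m=cv2.inRange(h,(20,120,60),(36,255,255));n,l,st,ce=cv2.connectedComponentsWithStats(m)
for i in range(1,n):
    if st[i,4]>400:print('wrist',ce[i].round(0),st[i],board(wr(ce[i],.075)))
s=camera('side');sc=camera('scene')
for nm,c in(('side',s),('scene',sc)):
    for ce_,a,bb in yellow(c): print(nm,ce_,a,'board if on top',board(ray(c,ce_,.076)),'if tray',board(ray(c,ce_,.02)))
im=np.zeros((600,800,3),np.uint8)
im[:300,:400]=cv2.resize(w['pixels'],(400,300));im[:300,400:]=cv2.resize(s['pixels'][130:280,150:350],(400,300));im[300:,:]=cv2.resize(sc['pixels'][170:290,160:380],(800,300))[:300] if 0 else 0
x=cv2.resize(sc['pixels'][170:300,160:380],(508,300));im[300:,:508]=x
cv2.imwrite(f'pics/look{k}.png',im[:,:,::-1])
E
python3 look.py 1
```

```text
1.4 [ 0.5172 -0.0134  0.1   ] tcp board [-0.0767  0.0506] 0.029958909709484838 [-0.4 -0.3 -0. ]
wrist [490. 267.] [ 451  235   80   62 3962] [0.0783 0.0248]
wrist [386. 260.] [359 251  54  15 581] [0.0002 0.0311]
wrist [282. 290.] [256 282  52  15 533] [-0.0767  0.0058]
wrist [281. 338.] [ 251  328   62   24 1093] [-0.0771 -0.0356]
wrist [308. 367.] [ 111  358  344   16 2435] [-0.0554 -0.0633]
side [236.0, 185.3] 172 board if on top [0.0754 0.0259] if tray [ 0.1008 -0.0292]
side [259.4, 187.9] 173 board if on top [-0.0022  0.0125] if tray [ 0.0189 -0.0433]
side [280.1, 187.9] 46 board if on top [-0.0667 -0.0097] if tray [-0.0492 -0.0668]
side [290.1, 188.6] 43 board if on top [-0.0989 -0.0172] if tray [-0.0832 -0.0747]
scene [257.7, 209.5] 219 board if on top [-0.0714 -0.0188] if tray [-0.1126 -0.0138]
scene [270.3, 230.2] 243 board if on top [0.0086 0.0072] if tray [-0.0286  0.0135]
scene [279.2, 252.3] 263 board if on top [0.0866 0.0204] if tray [0.0533 0.0274]
```

View pics/look1.png

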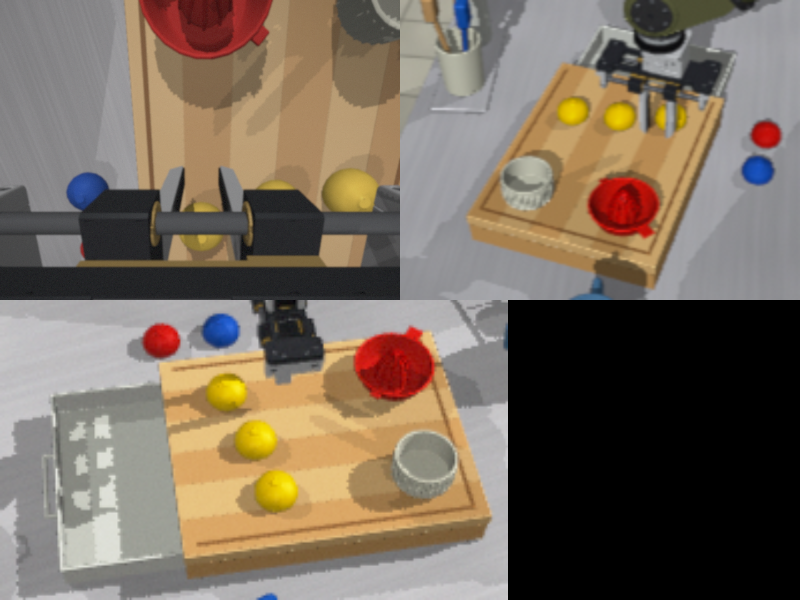

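The wrist view shows half1 (column 282) centred between the fingers, with a clear path toward the tray. I'll lower the arm behind it, watching the force.

Emit:
step_arm:
  targets:
    - [0,15,0,0,0,0]
    - [0,13,0,0,0,0]
    - [0,3,0,0,0,0]
    - [0,2,0,0,0,0]
    - [0,0,0,0,0,0]

```text
time_s: 2.17
ee_pos: [0.5175, -0.0134, 0.0675]
eef_rot: [-1.571, 0.0, -1.784]
force: [0.5, -0.2, 1.1]
grip_width: 0.0301
```

Emit:
step_arm:
  targets:
    - [5,-1,0,0,0,0]
    - [8,0,0,0,0,0]
    - [8,0,0,0,0,0]
    - [8,0,0,0,0,0]
    - [8,0,0,0,0,0]
    - [8,0,0,0,0,0]
    - [8,0,0,0,0,0]
    - [0,0,0,0,0,0]

```text
time_s: 3.18
ee_pos: [0.5061, -0.0657, 0.0684]
eef_rot: [-1.571, -0.0, -1.784]
force: [0.2, -0.7, 0.1]
grip_width: 0.0299
```

```bash
python3 look.py 2
```

```text
3.175 [ 0.5061 -0.0657  0.0684] tcp board [-0.0765 -0.0029] 0.029859452391882726 [ 0.2 -0.7  0.1]
wrist [528. 213.] [ 488  168   72   88 5200] [0.072  0.0215]
wrist [411. 231.] [ 365  190   93   84 5877] [0.0027 0.0101]
wrist [282. 276.] [ 251  251   62   46 2359] [-0.0764 -0.0197]
wrist [307. 367.] [ 110  358  343   16 2316] [-0.0594 -0.0886]
side [235.9, 185.2] 173 board if on top [0.0759 0.0255] if tray [ 0.1013 -0.0296]
side [283.5, 185.2] 94 board if on top [-0.0733 -0.0258] if tray [-0.0562 -0.0838]
side [259.4, 187.9] 175 board if on top [-0.0022  0.0125] if tray [ 0.0189 -0.0433]
scene [251.2, 211.0] 162 board if on top [-0.0687 -0.0389] if tray [-0.1098 -0.0349]
scene [270.4, 230.2] 243 board if on top [0.0086 0.0075] if tray [-0.0286  0.0138]
scene [279.1, 252.3] 264 board if on top [0.0865 0.0201] if tray [0.0532 0.0271]
```

View pics/look2.png

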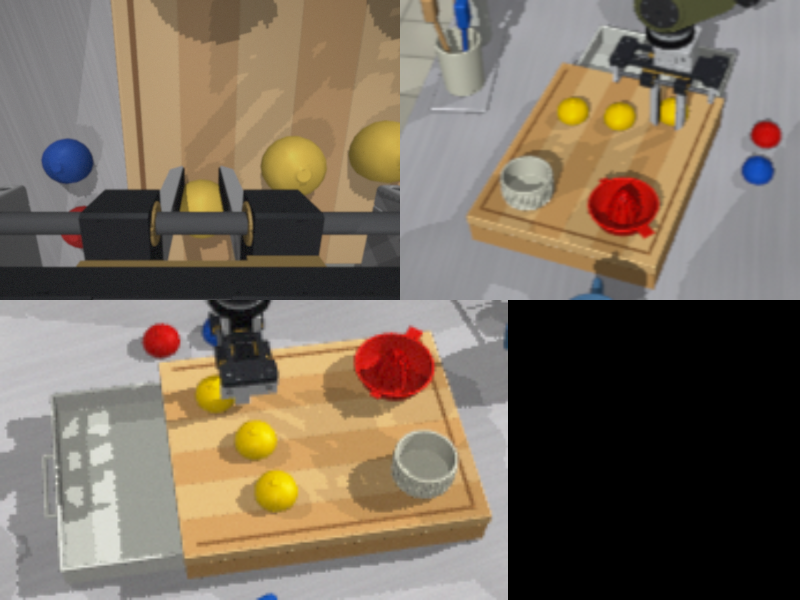

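Half1 is sitting centred between the tips and sliding with them. I'll continue over the edge.

Emit:
step_arm:
  targets:
    - [8,0,0,0,0,0]
    - [10,0,0,0,0,0]
    - [12,0,0,0,0,0]
    - [13,0,0,0,0,0]
    - [13,0,0,0,0,0]
    - [13,0,0,0,0,0]
    - [13,0,0,0,0,0]
    - [13,0,0,0,0,0]
    - [12,0,0,0,0,0]
    - [0,0,0,0,0,0]
    - [0,0,0,0,0,0]
    - [0,0,0,0,0,0]

```text
time_s: 4.82
ee_pos: [0.4837, -0.1695, 0.0684]
eef_rot: [-1.571, 0.0, -1.783]
force: [0.2, -0.2, -0.5]
grip_width: 0.03
```

```bash
python3 look.py 3
```

```text
4.825 [ 0.4837 -0.1695  0.0684] tcp board [-0.0765 -0.1091] 0.03004225951295447 [ 0.2 -0.2 -0.5]
wrist [431.  47.] [ 378    0  109  101 8908] [0.0028 0.0063]
wrist [542.  36.] [ 519    0   41   77 2643] [0.0602 0.0116]
wrist [309. 367.] [ 110  357  343   17 2318] [-0.0579 -0.1947]
side [236.0, 185.3] 173 board if on top [0.0754 0.0259] if tray [ 0.1008 -0.0292]
side [259.3, 187.9] 174 board if on top [-0.0018  0.0126] if tray [ 0.0193 -0.0432]
scene [212.8, 224.4] 64 board if on top [-0.0369 -0.1568] if tray [-0.0764 -0.1588]
scene [270.3, 230.2] 244 board if on top [0.0086 0.0072] if tray [-0.0286  0.0135]
scene [279.2, 252.3] 261 board if on top [0.0866 0.0204] if tray [0.0533 0.0274]
```

View pics/look3.png

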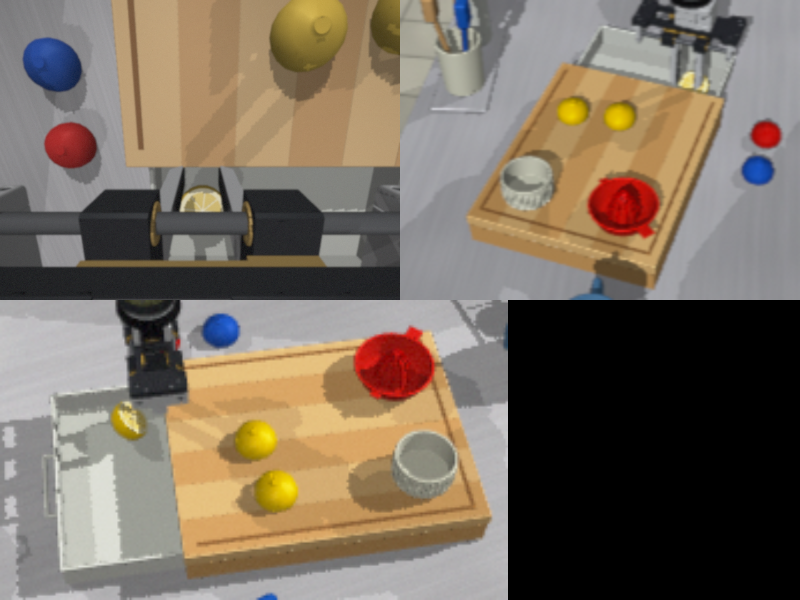

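Half1 fell into the tray and lies with its cut face showing (scene ≈ (213,224)). Next I'll raise the arm and go behind half2.

Emit:
step_arm:
  targets:
    - [0,-25,0,0,0,0]
    - [0,-25,0,0,0,0]
    - [-29,0,12,0,0,0]
    - [-29,0,14,0,0,0]
    - [-29,0,14,0,0,0]
    - [-29,0,14,0,0,0]
    - [-29,0,13,0,0,0]
    - [-29,0,12,0,0,0]
    - [0,20,0,0,0,0]
    - [0,0,0,0,0,0]

```text
time_s: 6.22
ee_pos: [0.5968, -0.016, 0.0971]
eef_rot: [-1.574, -0.0, -1.783]
force: [0.1, 0.0, 0.1]
grip_width: 0.0299
```

```bash
python3 look.py 4
```

```text
6.225 [ 0.5968 -0.016   0.0971] tcp board [0.0017 0.0648] 0.02994046892007886 [0.1 0.  0.1]
wrist [387. 261.] [363 254  49  12 429] [0.0783 0.0457]
wrist [284. 285.] [ 251  270   62   27 1281] [0.0029 0.0263]
wrist [285. 333.] [260 328  50  13 430] [ 0.0039 -0.0151]
wrist [310. 367.] [ 110  358  345   16 2384] [ 0.0247 -0.0464]
side [235.9, 185.4] 172 board if on top [0.0755 0.0264] if tray [ 0.1009 -0.0286]
side [254.4, 188.0] 50 board if on top [0.0133 0.0183] if tray [ 0.0352 -0.0372]
side [264.4, 187.9] 46 board if on top [-0.0177  0.0071] if tray [ 0.0025 -0.049 ]
scene [270.3, 230.3] 243 board if on top [0.0089 0.0071] if tray [-0.0283  0.0134]
scene [279.2, 252.3] 261 board if on top [0.0866 0.0204] if tray [0.0533 0.0274]
```

View pics/look4.png

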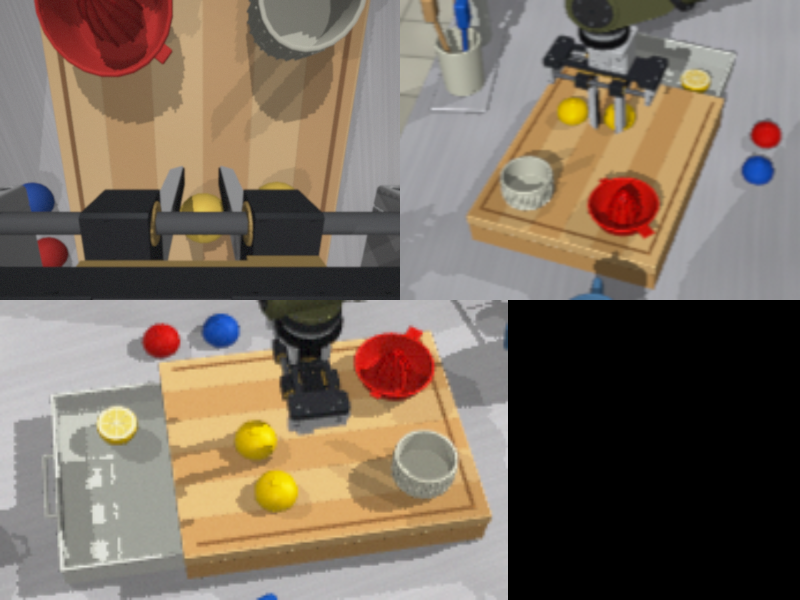

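Half1 is lying cut side up in the tray. The tips are about 2 mm left of half2's centre, so I'll correct that, descend and sweep.

Emit:
step_arm:
  targets:
    - [0,14,2,0,0,0]
    - [0,12,0,0,0,0]
    - [0,3,0,0,0,0]
    - [0,0,0,0,0,0]
    - [8,0,0,0,0,0]
    - [8,0,0,0,0,0]
    - [8,0,0,0,0,0]
    - [8,0,0,0,0,0]
    - [8,0,0,0,0,0]
    - [9,0,0,0,0,0]
    - [10,0,0,0,0,0]

```text
time_s: 7.75
ee_pos: [0.5869, -0.0751, 0.0694]
eef_rot: [-1.571, -0.0, -1.784]
force: [-0.2, 0.2, 0.4]
grip_width: 0.0299
```

Emit:
step_arm:
  targets:
    - [13,0,0,0,0,0]
    - [13,0,0,0,0,0]
    - [13,0,0,0,0,0]
    - [13,0,0,0,0,0]
    - [13,0,0,0,0,0]
    - [13,0,0,0,0,0]
    - [13,0,0,0,0,0]
    - [13,0,0,0,0,0]
    - [12,0,0,0,0,0]
    - [0,0,0,0,0,0]
    - [0,0,0,0,0,0]
    - [0,0,0,0,0,0]

```text
time_s: 9.25
ee_pos: [0.5627, -0.1875, 0.0694]
eef_rot: [-1.571, 0.0, -1.783]
force: [-0.4, -0.8, -0.0]
grip_width: 0.0301
```

```bash
python3 look.py 5
```

```text
9.25 [ 0.5627 -0.1875  0.0694] tcp board [ 0.0045 -0.11  ] 0.030149668247164925 [-0.4 -0.8 -0. ]
wrist [425.  32.] [ 374    0  111   75 6624] [0.0802 0.0128]
wrist [309. 367.] [ 109  358  344   16 2290] [ 0.0232 -0.1966]
side [235.9, 185.3] 173 board if on top [0.0757 0.026 ] if tray [ 0.1011 -0.0291]
scene [215.0, 247.6] 67 board if on top [ 0.044  -0.1572] if tray [ 0.0086 -0.1591]
scene [279.2, 252.3] 262 board if on top [0.0866 0.0204] if tray [0.0533 0.0274]
```

View pics/look5.png

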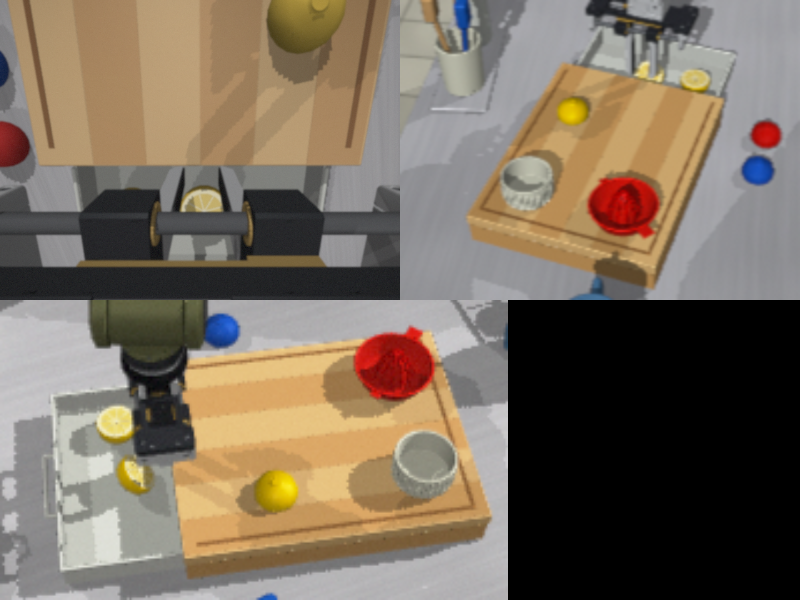

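Half2 is in the tray too (scene ≈ (215,248)). Now half3.

Emit:
step_arm:
  targets:
    - [0,-25,0,0,0,0]
    - [0,-25,0,0,0,0]
    - [-30,0,11,0,0,0]
    - [-32,0,13,0,0,0]
    - [-32,0,13,0,0,0]
    - [-32,0,13,0,0,0]
    - [-32,0,13,0,0,0]
    - [-30,0,13,0,0,0]
    - [0,20,0,0,0,0]
    - [0,0,0,0,0,0]

```text
time_s: 10.65
ee_pos: [0.6752, -0.0205, 0.097]
eef_rot: [-1.575, -0.001, -1.784]
force: [-0.6, -0.8, 0.2]
grip_width: 0.0305
```

```bash
python3 look.py 6
```

```text
10.65 [ 0.6752 -0.0205  0.097 ] tcp board [0.0793 0.077 ] 0.030478692163405117 [-0.6 -0.8  0.2]
wrist [284. 284.] [ 251  269   62   28 1342] [0.0806 0.039 ]
wrist [383. 366.] [294 357 159  16 930] [ 0.1604 -0.0332]
side [240.5, 185.2] 55 board if on top [0.0615 0.0206] if tray [ 0.0861 -0.0348]
scene [279.1, 252.4] 266 board if on top [0.0869 0.0201] if tray [0.0536 0.0271]
```

View pics/look6.png

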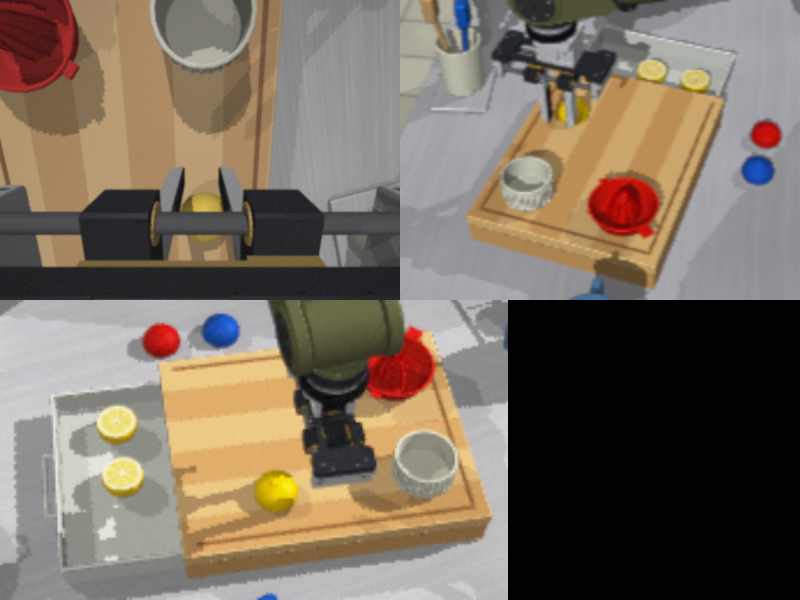

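The tips are within about 1.5 mm of half3's centre line and clear of the ramekin. I'll descend and sweep.

Emit:
step_arm:
  targets:
    - [0,14,1,0,0,0]
    - [0,12,0,0,0,0]
    - [0,3,0,0,0,0]
    - [0,0,0,0,0,0]
    - [8,0,0,0,0,0]
    - [8,0,0,0,0,0]
    - [8,0,0,0,0,0]
    - [8,0,0,0,0,0]
    - [9,0,0,0,0,0]
    - [9,0,0,0,0,0]
    - [10,0,0,0,0,0]
    - [11,0,0,0,0,0]

```text
time_s: 12.3
ee_pos: [0.6624, -0.0905, 0.0704]
eef_rot: [-1.571, -0.0, -1.784]
force: [-0.2, 0.4, 1.1]
grip_width: 0.0302
```

Emit:
step_arm:
  targets:
    - [13,0,0,0,0,0]
    - [13,0,0,0,0,0]
    - [13,0,0,0,0,0]
    - [13,0,0,0,0,0]
    - [13,0,0,0,0,0]
    - [13,0,0,0,0,0]
    - [13,0,0,0,0,0]
    - [13,0,0,0,0,0]
    - [12,0,0,0,0,0]
    - [0,0,0,0,0,0]
    - [0,0,0,0,0,0]
    - [0,0,0,0,0,0]

```text
time_s: 13.8
ee_pos: [0.6381, -0.2027, 0.0704]
eef_rot: [-1.571, 0.0, -1.783]
force: [0.4, 0.8, 0.6]
grip_width: 0.0297
```

```bash
python3 look.py 7
```

```text
13.8 [ 0.6381 -0.2027  0.0704] tcp board [ 0.0815 -0.109 ] 0.029722758115330615 [0.4 0.8 0.6]
wrist [103. 274.] [ 67 264  58  30 544] [-0.0331 -0.1259]
wrist [310. 367.] [ 119  358  333   16 2203] [ 0.1011 -0.1964]
scene [217.3, 269.2] 54 board if on top [ 0.1144 -0.1567] if tray [ 0.0825 -0.1587]
```

View pics/look7.png

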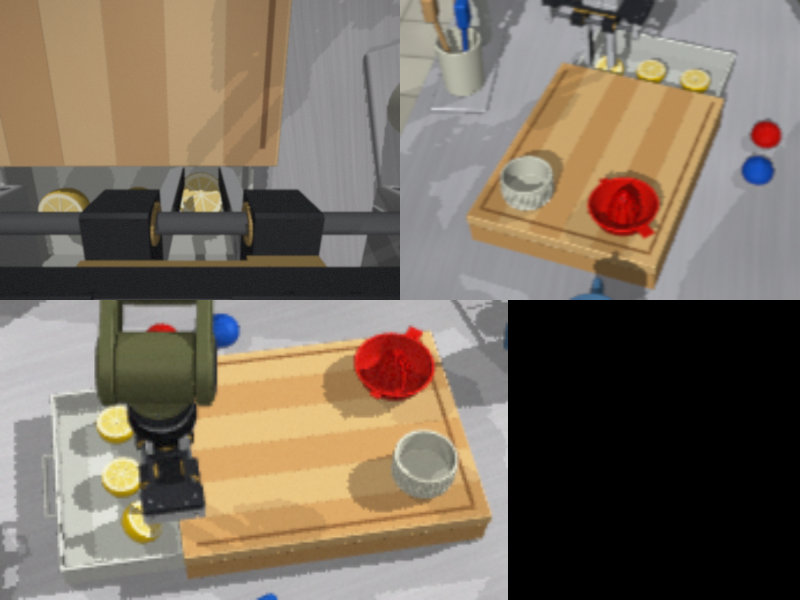

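All three are over the edge. I'll raise the arm clear, back toward the robot, and check again.

Emit:
step_arm:
  targets:
    - [0,-25,0,0,0,0]
    - [0,-30,0,0,0,0]
    - [0,-30,0,0,0,0]
    - [-30,-15,-10,0,0,0]
    - [-40,0,-20,0,0,0]
    - [-40,0,-20,0,0,0]
    - [-40,0,-20,0,0,0]
    - [-20,0,-10,0,0,0]
    - [0,0,0,0,0,0]
    - [0,0,0,0,0,0]

```text
time_s: 15.2
ee_pos: [0.5961, -0.0211, 0.1704]
eef_rot: [-1.571, -0.0, -1.784]
force: [0.3, -0.2, -0.6]
grip_width: 0.0301
```

```bash
python3 look.py 8
```

```text
15.2 [ 0.5961 -0.0211  0.1704] tcp board [0.002  0.0597] 0.03013825627344775 [ 0.3 -0.2 -0.6]
wrist [305. 366.] [ 110  352  343   22 2633] [ 0.0276 -0.1161]
```

View pics/look8.png

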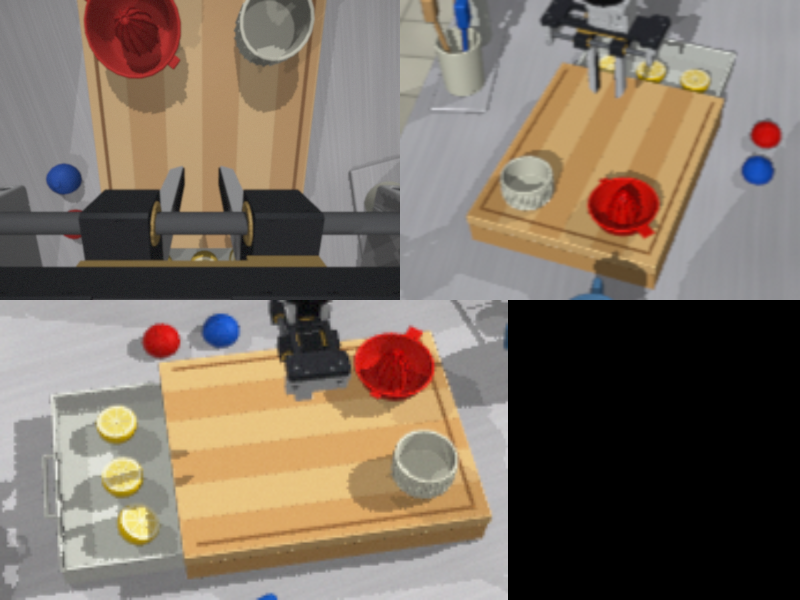

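Emit:
step_arm:
  targets:
    - [0,0,0,0,0,0]
    - [0,0,0,0,0,0]
    - [0,0,0,0,0,0]
    - [0,0,0,0,0,0]
    - [0,0,0,0,0,0]
    - [0,0,0,0,0,0]
    - [0,0,0,0,0,0]
    - [0,0,0,0,0,0]

```text
time_s: 16.35
ee_pos: [0.5958, -0.0201, 0.1705]
eef_rot: [-1.571, 0.0, -1.784]
force: [0.3, 0.3, 0.4]
grip_width: 0.0302
```

```bash
python3 - <<'E'
from station import camera
import cv2
s=camera('scene')['pixels']
cv2.imwrite('pics/f.png',cv2.resize(s[:,:,::-1],(784,588)))
E
```

```text
(no output)
```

View pics/f.png

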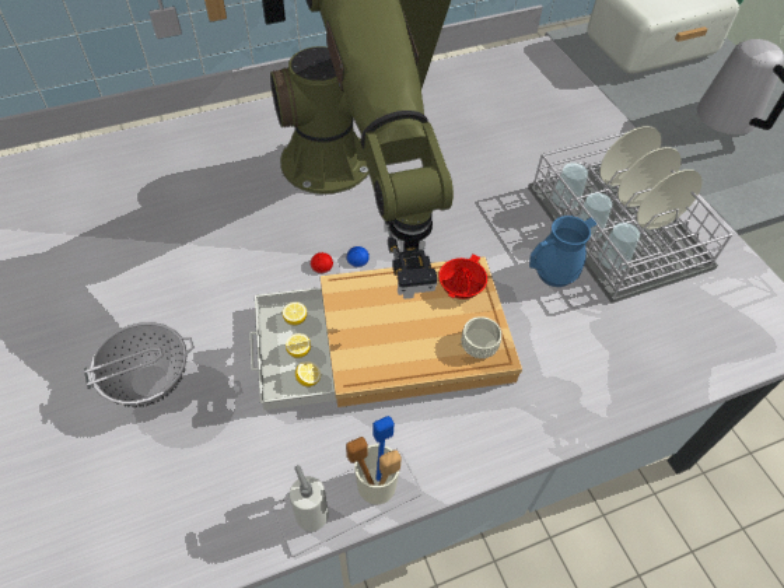

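In the final picture all three halves are in the tray, at (294,313), (298,346) and (308,374). Everything else stands where it was, and the arm is clear.

```bash
python3 -c "
from station import job
print(job.hand_in())"
```

```text
the job is handed in; nothing more can be done
None
```

All three lemon halves are lying in the white scrap tray, and the job is handed in at about 16 s of the 56 s allowed. I swept them one at a time with the fingertips set about 30 mm apart and held 6–8 mm above the board. They were only pushed, never gripped or lifted.

**Final checks:** The last pictures show the three halves side by side in the tray, cut sides up. The squeezer, ramekin, jug, strainer, tumblers and the red and blue look-alikes appear unmoved. The force readings at the end of each move stayed around 1 N, and the arm was raised clear before hand-in.

**Disagreement:** The scene and side cameras differed by about 10 mm on positions. I used the average of the two, confirmed by the wrist camera, and each half was centred between the fingertips to within about 2 mm before its sweep.

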